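Clamp the module in the free work holder

TASK

One of the two work holders on the repair bench already has a round lens housing lying in it. Lay the finned metal module flat and lengthwise on the bed of the other, free holder and let go of it, then slide that holder's jaw shut until it presses the module firmly against the fixed jaw. Leave the lens housing and its holder's jaw as they are.

Things in the scene. Friction and masses are not known exactly. Their poses are not given: they have to be found in the camera images.
- module: loose electronics module to be clamped: bare aluminium case 110 x 50 x 20 mm (x, y, z) with cooling fins and a black connector on top, about 0.2 kg, lying on the mat between the holders. Origin: centre of its underside; x along its length. Which end points to the fixed jaw does not matter.
- lens: round dark steel lens housing, 60 mm diameter, 26 mm high, lying on the bed of one holder, about its middle. Origin: centre of its underside.
- holder_1: one of two identical fixed work holders, left or right: grey bed, 84 mm wide, x -145 to 110 mm, top at z = 12 mm, with a flat black rubber spot (52 mm round) in its middle. Origin: bench level, on the centre line; x is the slide direction, from sliding jaw to fixed jaw; z up. Steel fixed jaw: face at x = 75 mm, 70 mm wide, 25 mm thick, top at z = 36 mm.
- holder_2: one of two identical fixed work holders, left or right: grey bed, 84 mm wide, x -145 to 110 mm, top at z = 12 mm, with a flat black rubber spot (52 mm round) in its middle. Origin: bench level, on the centre line; x is the slide direction, from sliding jaw to fixed jaw; z up. Steel fixed jaw: face at x = 75 mm, 70 mm wide, 25 mm thick, top at z = 36 mm.
- jaw_1: sliding jaw of holder_1: steel plate 70 mm wide, 23 high. Origin: foot of its clamping face, centre line, bed height; x to the fixed jaw. Its x in the holder's frame: -85 mm open, grows as it shuts (120 mm travel, 3 N drag, stays put). Upright black grip 26 (x) x 16 (y) mm, centre 35 mm behind the face, jaw z = 15 to 65 mm, on a carriage 56 mm wide, top at jaw z = 15 mm.
- jaw_2: sliding jaw of holder_2: steel plate 70 mm wide, 23 high. Origin: foot of its clamping face, centre line, bed height; x to the fixed jaw. Its x in the holder's frame: -85 mm open, grows as it shuts (120 mm travel, 3 N drag, stays put). Upright black grip 26 (x) x 16 (y) mm, centre 35 mm behind the face, jaw z = 15 to 65 mm, on a carriage 56 mm wide, top at jaw z = 15 mm.
There are look-alikes about, which are no part of the job. Leave any purple or yellow look-alike of the module alone.

How it is judged:
By the outcome, as a careful person would: the job done as asked, in the order asked, and still so for the second after the job is handed in, with the robot touching nothing.
It also fails if it takes over 53 s, if anything falls off the work surface, if the arm or the gripper's body presses on something with over 40 N, if the wrist force passes 120 N, or if a joint passes its speed limit or range.

ROBOT

A 6-joint arm with a two-finger parallel gripper is mounted at the origin on the work surface. World frame = base frame: x ahead of the robot, y to its left, z up, the work surface at z = 0. Lengths are in m, angles in rad, forces in N, time in s.
With the tool pointing down it reaches from about 0.25 to 0.775 m from the base axis. Payload 4 kg.
Tool frame: the origin (TCP) lies midway between the tips of the shut fingers; the grasp point (between the pads) lies bot.hold_point_z behind it (bot.hold_point_z is the distance from the TCP to the grasp point, in m); z points along the fingers, y is the line along which they close (so a half turn about z gives the same grasp; the last joint's range is limited). The gripper opens to 94 mm and grips with 3 to 60 N. Pads are 16 mm wide; open, the fingers measure 119 mm over their backs; the gripper's body (75 mm by 177 mm) begins 78 mm behind the grasp point.
Start: joints at [-1.295, 0.087, 1.371, -0, 1.684, -0.103], TCP at [0.203, -0.511, 0.206] pointing down, gripper open.
Joint ranges: [-3.1, 3.1], [-0.76, 2.03], [0.27, 2.55], [-1.08, 4.22], [0.17, 2.65], [-2.57, 2.57]. Speed limits (rad/s): [2.79, 2.79, 3.14, 3.14, 3.14, 3.14].

INTERFACE

Orientations are given as a unit quaternion [x, y, z, w].
In Python, from cell import bot gives the robot as it stands.
- The arm moves only by the tool move_arm, never from a script. Its argument "plan" is a list of rows, each a list of 4 numbers: the shift along the world's x, y, z as a fraction of full scale, then the turn about the world's z as a fraction of full scale. In form: [[x, y, z, roll], ...]. A call has 1 to 12 rows; each row is the pose to reach, as a shift and turn from the pose commanded when the call began; what a row does not reach only later rows make up. Full scale, the value 1, is 0.15 m for a shift and 90 degrees for a turn. A row lasts 1/10 s, in which the tool goes at most 50 mm and 8.59 degrees, less where a joint would pass 70% of its speed; a pose out of reach is approached as far as the arm can. A call with a number of a shift or a turn outside -1 to 1 is refused whole. A call with a gripper value outside its range is refused whole. "claw" is the closure, from -1 (fully open) to 1 (shut), set as the call begins (left out, the last holds). The fingers move at their own pace and stop on an object; the grip force is fixed at half the most. Time passes only in rows, so rows that repeat a pose let the fingers close. It gives the time, the measured TCP pose, the force, the opening and the grip force at its end, in the units of the state.
- bot.get_state(): the state, without advancing time (a new reading comes with each control period).
- bot.get_image(name): name is "side" or "top"; returns a dict with "img" (420x560x3 uint8, red, green, blue), "range_z" (420x560 float32, m along the optical axis (not along the pixel's ray), 0 where there is no reading), "fx", "fy", "cx", "cy" (pixels), "eye" and "orientation" of the camera in the world. Camera axes: x right, y down, z forward; pixel columns grow to the right and rows downward; lengths in m; the calibration is good to about 2 mm. A picture is of the moment at which its call begins.
- bot.hand_in(): hands the job in; it is judged then, once.
The state is a dict: "time": time; "joint_positions": joint angles; "qvel": joint speeds; "effort": joint torques, N m; "tool_pos": TCP position; "tcp_rot": TCP orientation; "wrist_force": force on the tool from outside, world axes, zero at the start; "wrist_torque": the same for the moment, N m; "grip_width": opening from 0.0 (shut) to 1.0 (fully open); "grip_force": force on a finger pad.
Only numpy, scipy, OpenCV 4.12 (cv2) and the standard library are available. Lean on these libraries where they do the work, as an engineer would, in place of code of your own. Each camera call takes 0.05 s, during which the arm holds its last target. There are 200 camera calls.

## Working session

There is one attempt and no reset: what is moved stays moved. The work goes in short steps, Python scripts to look and compute and a tool call to move; the robot and the scene stay as the last step left them, time stands still between calls to the robot, and variables do not carry over. Pictures are saved under pics/ and viewed, at most 10 in all, crops included, and the job is handed in when it is done.

Besides the shell and the picture viewer there is one more tool, called after "Request:" as name([rows], argument=value, ...), one row to a line, values as JSON. move_arm: Moves the arm, as the interface text tells. Its arguments: {"type":"object","properties":{"plan":{"type":"array","items":{"type":"array","items":{"type":"number"}}},"claw":{"type":"number"}},"required":["plan"]}

```bash
mkdir -p pics
cat > h.py <<'E'
from cell import bot
import numpy as np, cv2
from scipy.spatial.transform import Rotation as R
def pts(d):
    h,w=d["range_z"].shape; v,u=np.mgrid[:h,:w]; z=d["range_z"]
    P=np.stack([(u-d["cx"])/d["fx"]*z,(v-d["cy"])/d["fy"]*z,z],-1)
    return P@R.from_quat(d["orientation"]).as_matrix().T+np.array(d["eye"])
E
python3 - <<'E'
from h import *
for n in("top","side"):
    d=bot.get_image(n); np.save(n+".npy",d,allow_pickle=True)
    cv2.imwrite(f"pics/{n}0.png",cv2.cvtColor(d["img"],cv2.COLOR_RGB2BGR)); print(n,d["eye"],d["orientation"],d["fx"])
print(bot.get_state(),bot.hold_point_z)
E
```

```text
top [0.40208321 0.04027177 1.23715969] [-0.70328254  0.71032585 -0.02638619  0.0116027 ] 491.73425348422404
side [0.03767092 0.59266649 0.51137417] [-0.29673181  0.83217083 -0.44547951  0.14487907] 435.7294412817642
{'time': 0.1, 'joint_positions': array([-1.29510333e+00,  8.78975719e-02,  1.37206284e+00, -3.54730509e-05,
        1.68360469e+00, -1.03114066e-01]), 'qvel': array([ 1.94415873e-05, -9.95539276e-04, -3.71701286e-03, -4.26983522e-04,
        2.06364013e-04,  1.66884596e-03]), 'effort': array([ 2.46449148e-03, -3.41252410e+01, -3.03301907e+01,  7.19799148e-02,
        3.03569867e-02, -1.00665654e-04]), 'tool_pos': array([ 0.20324147, -0.51055003,  0.20443265]), 'tcp_rot': array([ 9.82116604e-01,  1.88271091e-01, -1.02555429e-04, -9.81036583e-04]), 'wrist_force': array([ 0.11397827, -0.24939306, -0.65229047]), 'wrist_torque': array([ 0.0156634 , -0.03200069,  0.00113487]), 'grip_force': 0.0, 'grip_width': 1.0012098710522657} 0.0188
```

View pics/top0.png

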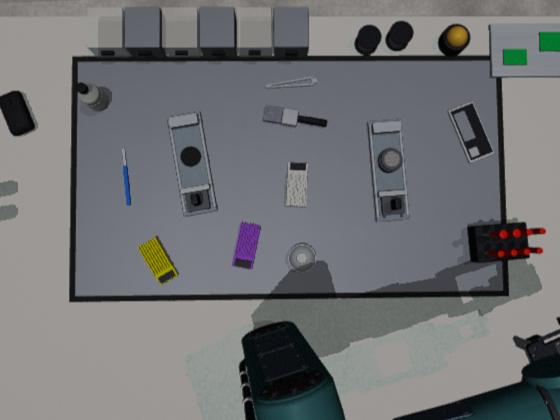

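View pics/side0.png

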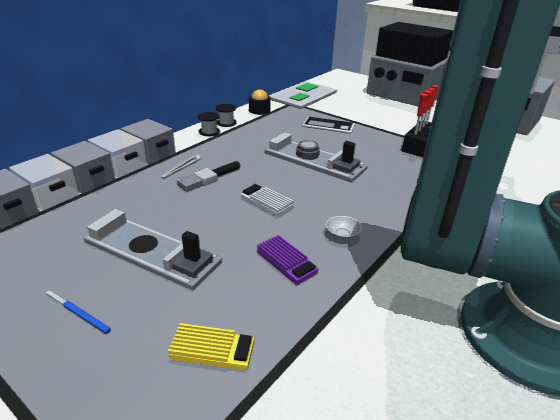

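The top view shows the free holder on the left (rubber spot at 190,157; fixed jaw at the top, grip at 196,200). The lens is in the right holder (390,160), and the module is at (297,185) with its connector up. The side view agrees.

```bash
cat >> h.py <<'E'
def rect(P,m,win,zr,name):
    u0,u1,v0,v1=win; k=np.zeros(m.shape,bool); k[v0:v1,u0:u1]=1
    k&=m&(P[...,2]>zr[0])&(P[...,2]<zr[1])
    n,l,s,c=cv2.connectedComponentsWithStats(k.astype(np.uint8)); i=1+np.argmax(s[1:,4])
    q=P[l==i]; (cx,cy),(w,h),a=cv2.minAreaRect((q[:,:2]*1000).astype(np.float32))
    if w<h: a-=90;w,h=h,w
    print(name,"c",round(cx,1),round(cy,1),"size",round(w,1),round(h,1),"long axis deg",round(a,1),"z med",np.median(q[:,2]).round(4),len(q)); return q
E
python3 - <<'E'
from h import *
d=np.load("top.npy",allow_pickle=True).item(); P=pts(d); al=np.ones(P.shape[:2],bool)
g=d["img"].astype(int).sum(2)
print("mat z",np.median(P[110:130,230:260,2]))
rect(P,al,(275,320,150,220),(.010,.035),"module")
rect(P,al,(160,225,105,220),(.006,.12),"holder")
rect(P,al,(160,225,105,140),(.025,.05),"fixjaw")
rect(P,al,(160,225,175,222),(.025,.045),"jaw parts")
rect(P,al,(160,225,175,222),(.06,.10),"grip")
rect(P,g<120,(170,215,140,172),(.0,.02),"spot")
rect(P,al,(360,415,110,225),(.006,.12),"holderR")
rect(P,al,(360,415,175,222),(.06,.10),"gripR")
# side view
e=np.load("side.npy",allow_pickle=True).item(); Q=pts(e); al=np.ones(Q.shape[:2],bool)
rect(Q,al,(235,300,175,220),(.012,.03),"module side")
rect(Q,al,(70,230,200,290),(.006,.12),"holder side")
rect(Q,al,(70,230,200,290),(.06,.10),"grip side")
rect(Q,al,(70,140,200,260),(.031,.05),"fixjaw side")
E
```

```text
mat z 0.0003750856584008311
module c 539.2 -16.3 size 109.7 49.6 long axis deg -3.4 z med 0.0164 797
holder c 594.6 247.2 size 256.4 88.2 long axis deg 9.6 z med 0.0134 3401
fixjaw c 696.7 263.5 size 70.5 25.7 long axis deg -80.2 z med 0.0358 312
jaw parts c 505.2 230.1 size 69.2 57.6 long axis deg -79.8 z med 0.0292 396
grip c 498.8 229.3 size 25.4 16.6 long axis deg 12.3 z med 0.0757 83
spot c 609.7 248.8 size 48.1 45.9 long axis deg 44.8 z med 0.0125 296
holderR c 574.0 -247.5 size 255.0 85.4 long axis deg 3.7 z med 0.0146 3319
gripR c 483.7 -254.1 size 24.5 16.5 long axis deg 1.6 z med 0.0755 85
module side c 535.6 -18.0 size 110.4 52.0 long axis deg -3.2 z med 0.0194 770
holder side c 591.0 244.9 size 256.6 85.1 long axis deg 9.6 z med 0.0139 5003
grip side c 495.8 229.1 size 26.8 17.2 long axis deg 11.5 z med 0.0735 221
fixjaw side c 693.8 261.9 size 71.2 27.0 long axis deg -82.7 z med 0.0362 375
```

Request:
move_arm([
  [0.3,0.33,0,-0.09],
  [0.6,0.66,0,-0.18],
  [0.9,0.98,0,-0.27],
  [0.9,0.98,0,-0.277],
  [0.9,0.98,0,-0.277],
], claw=-1)

```text
time: 0.6
tool_pos: [0.3411, -0.3602, 0.2053]
tcp_rot: [1.0, -0.025, 0.001, -0.001]
wrist_force: [-0.1, 0.7, 0.3]
grip_width: 1.0
grip_force: 0.0
```

Request:
move_arm([
  [0.2,0.33,0,0],
  [0.4,0.66,0,0],
  [0.66,0.98,0,0],
  [0.66,0.98,0,0],
])

```text
time: 1.0
tool_pos: [0.4384, -0.2148, 0.2052]
tcp_rot: [1.0, -0.027, -0.0, -0.0]
wrist_force: [0.1, -0.4, -0.0]
grip_width: 0.996
grip_force: 0.0
```

Request:
move_arm([
  [0.2,0.33,0,0],
  [0.4,0.66,0,0],
  [0.66,0.98,0,0],
  [0.66,0.98,0,0],
  [0.66,0.98,0,0],
])

```text
time: 1.5
tool_pos: [0.5375, -0.0678, 0.2044]
tcp_rot: [1.0, -0.026, -0.001, -0.0]
wrist_force: [-0.7, -0.1, 0.7]
grip_width: 1.004
grip_force: 0.0
```

Request:
move_arm([
  [0.01,0.2,0,0],
  [0.01,0.353,0,0],
  [0.01,0.353,-0.3,0],
  [0.01,0.353,-0.6,0],
  [0.01,0.353,-0.9,0],
  [0.01,0.353,-0.95,0],
  [0.01,0.353,-0.95,0],
])

```text
time: 2.2
tool_pos: [0.5363, -0.0182, 0.0616]
tcp_rot: [1.0, -0.029, -0.002, 0.0]
wrist_force: [-0.2, 0.1, -0.3]
grip_width: 1.001
grip_force: 0.0
```

Request:
move_arm([
  [0,0,-0.1,0],
  [0,0,-0.2,0],
  [0,0,-0.3,0],
  [0,0,-0.38,0],
  [0,0,-0.38,0],
  [0,0,-0.38,0],
])

```text
time: 2.8
tool_pos: [0.539, -0.0175, 0.0076]
tcp_rot: [1.0, -0.028, 0.001, 0.0]
wrist_force: [-0.4, 0.0, -0.3]
grip_width: 0.998
grip_force: 0.0
```

Request:
move_arm([
  [0,0,-0.025,0],
  [0,0,-0.025,0],
])

```text
time: 3.0
tool_pos: [0.5383, -0.0171, 0.0028]
tcp_rot: [1.0, -0.028, 0.0, 0.0]
wrist_force: [-0.3, -1.0, -0.3]
grip_width: 0.998
grip_force: 0.0
```

Request:
move_arm([
  [0,0,0,0],
  [0,0,0,0],
  [0,0,0,0],
  [0,0,0,0],
  [0,0,0,0],
  [0,0,0,0],
  [0,0,0,0],
  [0,0,0,0],
], claw=1)

```text
time: 3.8
tool_pos: [0.5379, -0.0171, 0.0023]
tcp_rot: [1.0, -0.028, -0.0, 0.0]
wrist_force: [-0.5, -0.5, -0.3]
grip_width: 0.534
grip_force: 30.0
```

Request:
move_arm([
  [0,0,0.25,0],
  [0,0,0.5,0],
  [0,0,0.75,0],
  [0,0,0.8,0],
  [0.09,0.3,0.8,0.05],
  [0.18,0.6,0.8,0.1],
  [0.27,0.9,0.8,0.143],
  [0.27,0.9,0.8,0.143],
  [0.27,0.9,0.8,0.143],
])

```text
time: 4.7
tool_pos: [0.5773, 0.1186, 0.1198]
tcp_rot: [0.996, 0.085, -0.002, 0.0]
wrist_force: [0.5, -0.6, -2.3]
grip_width: 0.527
grip_force: 30.0
```

Request:
move_arm([
  [0.1,0.3,0,0],
  [0.2,0.6,0,0],
  [0.27,0.88,0,0],
  [0.27,0.88,0,0],
  [0.27,0.88,0,0],
  [0.27,0.88,0,0],
])

```text
time: 5.3
tool_pos: [0.6186, 0.2477, 0.1215]
tcp_rot: [0.997, 0.083, -0.001, 0.001]
wrist_force: [-0.1, -0.4, -0.8]
grip_width: 0.529
grip_force: 30.0
```

Run:
```python
from h import *
print(bot.get_state())
for n in("top","side"):
    d=bot.get_image(n); np.save(n+"1.npy",d,allow_pickle=True)
    cv2.imwrite(f"pics/{n}1.png",cv2.cvtColor(d["img"],cv2.COLOR_RGB2BGR))
```

```text
{'time': 5.3, 'joint_positions': array([ 2.96423223e-01,  3.74670393e-01,  1.19129049e+00, -1.01876629e-03,
        1.57736028e+00,  1.70112139e+00]), 'qvel': array([-0.00850929, -0.01141273, -0.00211314,  0.00562383,  0.00135437,
        0.00302734]), 'effort': array([ 6.64639547e-01, -4.62842810e+01, -3.07300258e+01,  4.91876970e-02,
       -8.20645248e-02, -2.55439765e-03]), 'tool_pos': array([0.61860656, 0.24774331, 0.12153574]), 'tcp_rot': array([ 9.96553146e-01,  8.29507091e-02, -7.36789535e-04,  6.80836490e-04]), 'wrist_force': array([-0.06582038, -0.36502351, -0.78033899]), 'wrist_torque': array([ 0.03301713, -0.04645004, -0.00558366]), 'grip_force': 29.999288320541382, 'grip_width': 0.5288563608963461}
```

View pics/side1.png

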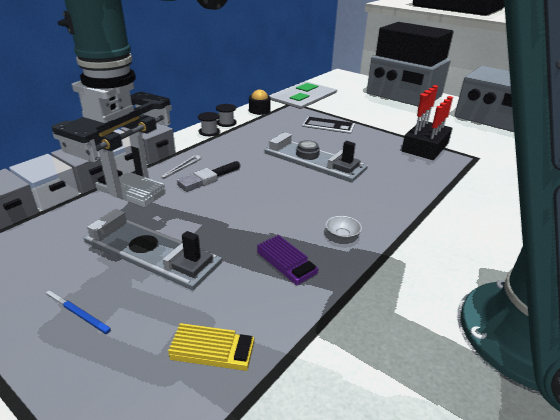

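The side view shows the module held level at (145,190), above the free holder. Next I'll lower it.

Request:
move_arm([
  [0,0,-0.2,0],
  [0,0,-0.4,0],
  [0,0,-0.55,0],
  [0,0,-0.63,0],
  [0,0,-0.67,0],
  [0,0,-0.69,0],
  [0,0,-0.7,0],
  [0,0,-0.71,0],
  [0,0,-0.71,0],
  [0,0,-0.71,0],
])

```text
time: 6.4
tool_pos: [0.6193, 0.2501, 0.0165]
tcp_rot: [0.996, 0.084, 0.001, -0.0]
wrist_force: [-0.4, 0.3, -1.7]
grip_width: 0.528
grip_force: 30.0
```

Request:
move_arm([
  [0,0,-0.006,0],
  [0,0,-0.009,0],
  [0,0,-0.009,0],
  [0,0,-0.009,0],
])

```text
time: 6.8
tool_pos: [0.6189, 0.2499, 0.0143]
tcp_rot: [0.996, 0.084, -0.0, 0.0]
wrist_force: [0.6, 0.0, -1.4]
grip_width: 0.531
grip_force: 30.0
```

Request:
move_arm([
  [0,0,-0.005,0],
  [0,0,-0.007,0],
  [0,0,-0.007,0],
])

```text
time: 7.1
tool_pos: [0.619, 0.25, 0.0143]
tcp_rot: [0.996, 0.084, 0.0, 0.0]
wrist_force: [-1.6, -0.9, 3.9]
grip_width: 0.53
grip_force: 30.0
```

Contact, so I release. At full opening the fingers stay above the bed.

Request:
move_arm([
  [0,0,0,0],
  [0,0,0,0],
  [0,0,0,0],
  [0,0,0,0],
  [0,0,0,0],
  [0,0,0,0],
], claw=-1)

```text
time: 7.7
tool_pos: [0.6189, 0.2499, 0.0132]
tcp_rot: [0.996, 0.084, -0.0, 0.0]
wrist_force: [-0.0, 0.1, -0.8]
grip_width: 0.989
grip_force: 0.0
```

Request:
move_arm([
  [0,0,0.1,0],
  [0,0,0.4,0],
  [0,0,0.7,0],
  [0,0,1,0],
  [-0.3,0,1,0],
  [-0.6,0,1,0],
  [-1,-0.1,1,0],
  [-1,-0.1,1,0],
])

```text
time: 8.5
tool_pos: [0.4642, 0.2342, 0.1637]
tcp_rot: [0.996, 0.085, -0.001, 0.0]
wrist_force: [-0.7, 0.2, -0.2]
grip_width: 1.002
grip_force: 0.0
```

Request:
move_arm([
  [-0.3,-0.3,0,0],
  [-0.6,-0.6,0,0],
  [-0.9,-0.9,0,0],
  [-0.9,-0.9,0,0],
])

```text
time: 8.9
tool_pos: [0.333, 0.0987, 0.1646]
tcp_rot: [0.996, 0.084, 0.001, 0.0]
wrist_force: [0.2, -1.1, 1.1]
grip_width: 1.002
grip_force: 0.0
```

Run:
```python
from h import *
d=bot.get_image("top"); P=pts(d); al=np.ones(P.shape[:2],bool)
cv2.imwrite("pics/top2.png",cv2.cvtColor(d["img"],cv2.COLOR_RGB2BGR))
rect(P,al,(160,225,125,185),(.018,.034),"module")
rect(P,al,(160,225,105,140),(.0345,.05),"fixjaw")
rect(P,al,(160,225,175,222),(.06,.10),"grip")
e=bot.get_image("side"); Q=pts(e); al=np.ones(Q.shape[:2],bool)
cv2.imwrite("pics/side2.png",cv2.cvtColor(e["img"],cv2.COLOR_RGB2BGR))
rect(Q,al,(70,230,200,290),(.06,.10),"grip side")
rect(Q,al,(70,230,200,290),(.029,.033),"mod side")
```

```text
module c 620.5 250.0 size 110.1 51.0 long axis deg 10.0 z med 0.0281 850
fixjaw c 696.6 263.3 size 69.6 25.1 long axis deg -81.3 z med 0.0366 195
grip c 498.2 229.5 size 25.5 16.3 long axis deg 11.8 z med 0.0761 84
grip side c 495.7 228.2 size 26.6 17.9 long axis deg 13.9 z med 0.0736 220
mod side c 604.5 246.2 size 84.6 51.2 long axis deg 10.0 z med 0.0316 643
```

View pics/top2.png

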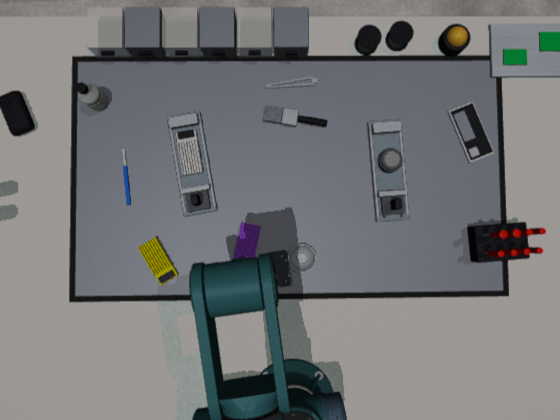

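The module lies flat, aligned between the jaws at (190,152). The lens is untouched at (390,160). Now for the jaw grip at about (0.497, 0.229).

Request:
move_arm([
  [0.3,0.3,0,0],
  [0.6,0.6,0,0],
  [0.9,0.86,0,0],
  [0.9,0.86,0,0],
])

```text
time: 9.4
tool_pos: [0.4719, 0.2319, 0.1639]
tcp_rot: [0.996, 0.085, 0.001, -0.001]
wrist_force: [0.3, -0.4, 0.5]
grip_width: 1.0
grip_force: 0.0
```

Request:
move_arm([
  [0.187,0,0,0],
  [0.187,0,0,0],
  [0.187,0,-0.2,0],
  [0.187,0,-0.4,0],
  [0.187,0,-0.6,0],
  [0.187,0,-0.75,0],
  [0.187,0,-0.79,0],
  [0.187,0,-0.79,0],
])

```text
time: 10.2
tool_pos: [0.4965, 0.229, 0.0444]
tcp_rot: [0.996, 0.084, -0.001, 0.0]
wrist_force: [-0.4, 0.1, -0.3]
grip_width: 1.001
grip_force: 0.0
```

Request:
move_arm([
  [0,0,0,0],
  [0,0,0,0],
  [0,0,0,0],
  [0,0,0,0],
  [0,0,0,0],
  [0,0,0,0],
  [0,0,0,0],
  [0,0,0,0],
  [0,0,0,0],
  [0,0,0,0],
], claw=1)

```text
time: 11.2
tool_pos: [0.4969, 0.2289, 0.0448]
tcp_rot: [0.996, 0.084, -0.0, 0.0]
wrist_force: [-0.3, 0.7, -1.7]
grip_width: 0.187
grip_force: 0.0
```

Request:
move_arm([
  [0,0,0,0],
  [0,0,0,0],
  [0,0,0,0],
])

```text
time: 11.5
tool_pos: [0.4969, 0.229, 0.0448]
tcp_rot: [0.996, 0.084, -0.0, -0.0]
wrist_force: [-0.8, 0.3, -0.1]
grip_width: 0.167
grip_force: 30.0
```

Request:
move_arm([
  [0.033,0.0056,0,0],
  [0.066,0.011,0,0],
  [0.099,0.017,0,0],
  [0.132,0.0225,0,0],
  [0.165,0.028,0,0],
  [0.197,0.0336,0,0],
  [0.197,0.0336,0,0],
])

```text
time: 12.2
tool_pos: [0.5276, 0.2342, 0.0448]
tcp_rot: [0.996, 0.084, 0.001, -0.0]
wrist_force: [-0.2, 1.3, 0.1]
grip_width: 0.168
grip_force: 30.0
```

Sliding freely. I'll continue in small steps.

Request:
move_arm([
  [0.015,0.0026,0,0],
  [0.03,0.0051,0,0],
  [0.045,0.0077,0,0],
  [0.06,0.0102,0,0],
  [0.06,0.0102,0,0],
])

```text
time: 12.7
tool_pos: [0.5357, 0.2356, 0.0448]
tcp_rot: [0.996, 0.084, 0.0, -0.0]
wrist_force: [-3.2, 0.3, 3.4]
grip_width: 0.166
grip_force: 30.0
```

Request:
move_arm([
  [0.006,0.001,0,0],
  [0.012,0.002,0,0],
  [0.018,0.003,0,0],
  [0.018,0.003,0,0],
])

```text
time: 13.1
tool_pos: [0.5383, 0.236, 0.0448]
tcp_rot: [0.996, 0.084, 0.0, 0.0]
wrist_force: [-3.7, 0.7, 1.8]
grip_width: 0.168
grip_force: 30.0
```

Request:
move_arm([
  [0.007,0.0012,0,0],
  [0.014,0.0024,0,0],
  [0.02,0.0034,0,0],
  [0.02,0.0034,0,0],
])

```text
time: 13.5
tool_pos: [0.54, 0.2363, 0.0448]
tcp_rot: [0.996, 0.084, -0.001, 0.0]
wrist_force: [-8.2, -1.0, 4.6]
grip_width: 0.167
grip_force: 30.0
```

Request:
move_arm([
  [0.007,0.0012,0,0],
  [0.013,0.0022,0,0],
  [0.013,0.0022,0,0],
])

```text
time: 13.8
tool_pos: [0.5401, 0.2363, 0.0449]
tcp_rot: [0.996, 0.084, -0.004, 0.001]
wrist_force: [-12.4, -1.8, 6.2]
grip_width: 0.169
grip_force: 30.0
```

Request:
move_arm([
  [0.01,0.0017,0,0],
  [0.02,0.0034,0,0],
  [0.02,0.0034,0,0],
  [0.02,0.0034,0,0],
])

```text
time: 14.2
tool_pos: [0.5405, 0.2364, 0.0448]
tcp_rot: [0.996, 0.084, -0.006, 0.001]
wrist_force: [-18.5, -4.0, 10.5]
grip_width: 0.169
grip_force: 30.0
```

Request:
move_arm([
  [0.01,0.0017,0,0],
  [0.02,0.0034,0,0],
  [0.03,0.005,0,0],
  [0.03,0.005,0,0],
  [0.03,0.005,0,0],
])

```text
time: 14.7
tool_pos: [0.5415, 0.2365, 0.0446]
tcp_rot: [0.996, 0.084, -0.01, 0.002]
wrist_force: [-25.9, -4.8, 16.4]
grip_width: 0.167
grip_force: 30.0
```

Run:
```python
from h import *
s=bot.get_state(); print(s["wrist_force"],s["tool_pos"])
d=bot.get_image("side")
cv2.imwrite("pics/side3.png",cv2.resize(cv2.cvtColor(d["img"],cv2.COLOR_RGB2BGR)[120:320,30:280],(750,600),interpolation=cv2.INTER_CUBIC))
```

```text
[-25.8984475   -4.75500328  16.37857239] [0.54154029 0.23652567 0.04456259]
```

View pics/side3.png

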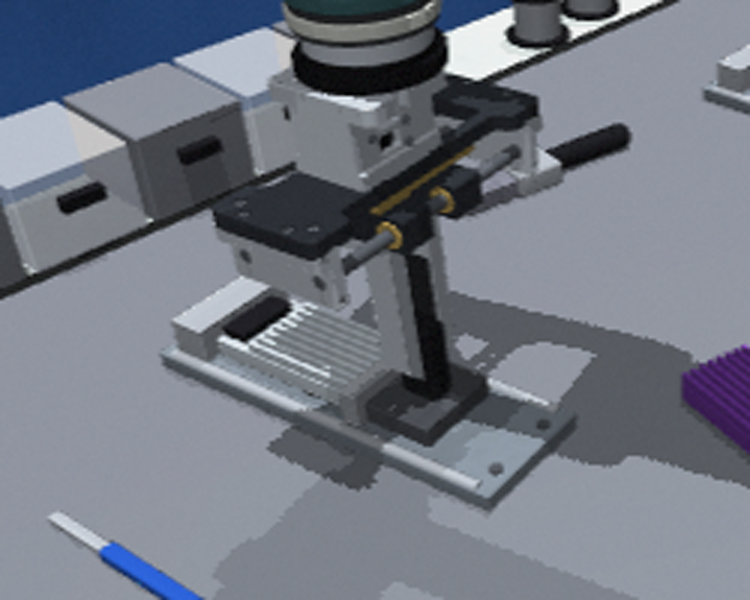

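The crop shows the module flat (around 290,340) between the fixed jaw and the closed sliding jaw, pressed with about 26 N. I'll release and retreat.

Request:
move_arm([
  [0,0,0,0],
  [0,0,0,0],
  [0,0,0,0],
  [0,0,0,0],
  [0,0,0,0],
  [0,0,0,0],
  [0,0,0,0],
  [0,0,0,0],
  [0,0,0,0],
  [0,0,0,0],
], claw=-1)

```text
time: 15.75
tool_pos: [0.5507, 0.2381, 0.0449]
tcp_rot: [0.996, 0.084, 0.0, 0.0]
wrist_force: [0.4, -0.4, -0.5]
grip_width: 0.974
grip_force: 0.0
```

Request:
move_arm([
  [0,0,0.2,0],
  [0,0,0.5,0],
  [0,0,0.8,0],
  [0,0,1,0],
  [-0.3,-0.1,1,0],
  [-0.6,-0.3,1,0],
  [-0.9,-0.6,1,0],
  [-0.9,-0.9,1,0],
  [-0.9,-0.9,1,0],
])

```text
time: 16.65
tool_pos: [0.4143, 0.1, 0.1955]
tcp_rot: [0.997, 0.082, 0.001, 0.001]
wrist_force: [0.2, -0.1, -0.9]
grip_width: 1.0
grip_force: 0.0
```

Run:
```python
from h import *
d=bot.get_image("top"); P=pts(d); al=np.ones(P.shape[:2],bool)
rect(P,al,(160,225,105,140),(.0345,.05),"fixjaw")
rect(P,al,(160,225,155,222),(.06,.10),"grip")
rect(P,al,(160,225,105,200),(.018,.05),"all")
rect(P,al,(360,415,175,222),(.06,.10),"gripR")
cv2.imwrite("pics/top4.png",cv2.resize(cv2.cvtColor(d["img"],cv2.COLOR_RGB2BGR)[95:225,140:300],(738,600),interpolation=cv2.INTER_CUBIC))
```

```text
fixjaw c 696.6 263.4 size 69.4 25.5 long axis deg -80.2 z med 0.0364 213
grip c 542.1 236.8 size 26.4 16.3 long axis deg 9.9 z med 0.0755 86
all c 615.0 248.4 size 194.0 71.8 long axis deg 9.7 z med 0.0299 1729
gripR c 483.8 -253.9 size 25.1 16.5 long axis deg 5.1 z med 0.0744 85
```

View pics/top4.png

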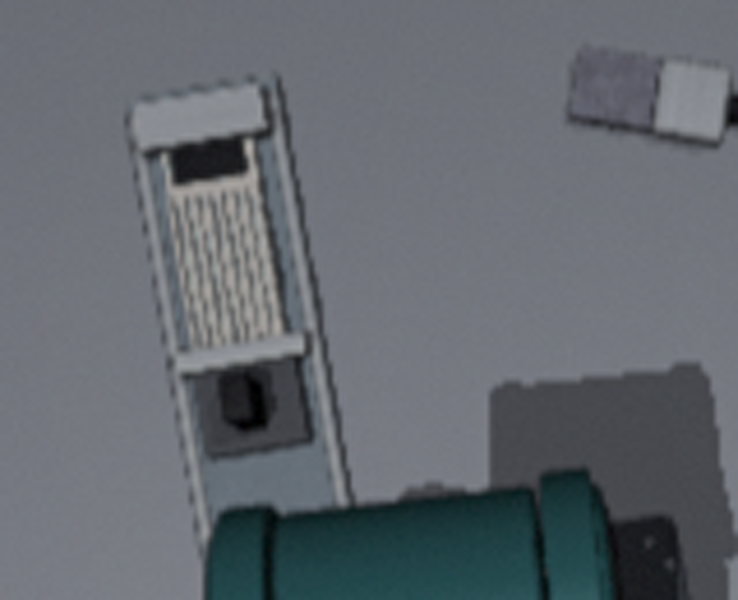

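The module sits between both jaws (220,250) with no gap. The grip-to-fixed-jaw spacing is 156.8 mm against the expected 157.5 mm, so it is clamped.

```bash
python3 -c "
from cell import bot
print(bot.hand_in())"
```

```text
the job is handed in; nothing more can be done
None
```

The module lies flat and lengthwise in the free left holder, its jaw was pushed shut with about 26 N against the fixed jaw, the lens holder was left alone, and the job is handed in at about 17 s of the 53 s limit.

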